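# Lock the T-foot work-rest stud into the bayonet socket

### The arm

A 6-joint arm with a two-finger parallel gripper is mounted at the origin on the work surface. World frame = base frame: x ahead of the robot, y to its left, z up, the work surface at z = 0. Lengths are in mm, angles in rad, forces in N, time in s.
With the tool pointing down it reaches from about 350 to 725 mm from the base axis. Payload 4.3 kg.
Tool frame: the origin (TCP) lies on the centre line of the jaws, within the pads' length; the fingertips stand 8 mm ahead of it and the grasp point (between the pads) lies 11 mm behind it (env.nose_length is the z of the fingertips in the tool frame, in mm); z points along the fingers, y is the line along which they close (so a half turn about z gives the same grasp; the last joint's range is limited). The gripper opens to 85 mm and grips with 20 to 120 N. Pads are 22 mm wide; open, the fingers measure 114 mm over their backs; the gripper's body (76 mm by 85 mm) begins 54 mm behind the grasp point. The pads swing forward as they close: fully open they stand 13 mm farther back than shut.
Start: joints at [-1.212, 0.377, 0.081, 1.274, 0, 1.46], TCP at [259.81, -512.996, 239.329] pointing down, gripper open.
Joint ranges: [-2.72, 2.72], [-0.84, 1.66], [-1.02, 1.22], [-1.77, 2.12], [-1.37, 1.28], [-3.14, 3.14]. Speed limits (rad/s): [2.57, 2.57, 3.14, 3.14, 3.14, 3.14].

### API

Orientations are given as a unit quaternion [w, x, y, z].
In Python, from station import env gives the robot as it stands.
- The arm moves only by the tool apply_moves, never from a script. Its argument "targets" is a list of rows, each a list of 3 entries, a list of its own where there are three numbers: the opening, from 0 (shut) to 1 (fully open), then the shift along the tool's x, y, z in m, then the turn about the tool's z in degrees. A call has exactly 5 rows; each row shifts and turns the commanded pose from where the row before left it, along the tool's axes as they then stand; what a row does not reach is not made up. A row lasts 1/8 s, in which the tool goes at most 62.5 mm and 10.7 degrees, less where a joint would pass 70% of its speed; a pose out of reach is approached as far as the arm can. A call with a gripper value outside its range is refused whole. The fingers move at their own pace and stop on an object; "force" is the grip in N (left out, the last holds). Time passes only in rows, so rows that do not move let the fingers close, or fill a call up. It gives the time, the measured TCP pose, the force, the opening and the grip force at its end, in the units of the state.
- env.read_state(): the state, without advancing time (a new reading comes with each control period).
- env.snapshot(name): name is "scene" or "top"; returns a dict with "pixels" (480x640x3 uint8, red, green, blue), "mtx" (3x3 intrinsics, pixels), "distortion" ([k1, k2, p1, p2, k3] as OpenCV has them; the pictures are not rectified), "rvec" (rotation vector, rad) and "tvec" (3), from world to camera coordinates, as OpenCV has them. Camera axes: x right, y down, z forward; pixel columns grow to the right and rows downward; lengths in mm; the calibration is good to about 2 mm. A picture is of the moment at which its call begins. There is no depth.
- env.job_done(): hands the job in; it is judged then, once.
Trained networks look in a picture, given as the dict that the camera call returned (one of the last four; its "shot" number tells which), for a name from the list of things; names that differ only in an ending like _2 or _b are one class to them, and where a whole thing is asked for, a point or a joint stands for the part that bears it (a point fixed in the world has none). Each returns a list of dicts, best first, with "conf" (0 to 1); they miss things now and then, are a little off and sometimes report something else, mostly with a low value. They report only what shows in the picture. A call takes as long as a camera call. They do not tell look-alikes from the thing itself.
- env.find_in(name, picture): "rect" ([centre column, centre row, width, height] in pixels, round what is visible of it).
- env.regions_of(name, picture): "pixels" (480x640 bool, what is visible of it) and "rect" ([centre column, centre row, width, height] in pixels, round what is visible of it).
The state is a dict: "clock": time; "joint_positions": joint angles; "joint_vel": joint speeds; "effort": joint torques, N m; "position": TCP position; "tool_rot": TCP orientation; "contact_force": force on the tool from outside, world axes, zero at the start; "ft_torque": the same for the moment, N m; "finger_gap": opening from 0.0 (shut) to 1.0 (fully open); "grasp_force": force on a finger pad.
Only numpy, scipy, OpenCV 4.12 (cv2) and the standard library are available. Lean on these libraries where they do the work, as an engineer would, in place of code of your own. Each camera call takes 0.05 s, during which the arm holds its last target. There are 200 camera calls.

### The job

Take the steel stud with the flat wing grip and T-shaped foot out of the wooden rack and fit it in the blue socket: pass its foot through the slot, press down against the spring until the foot is below the hidden catch, give it a quarter turn so that it lies straight across the slot, let the spring lift it into its notches and let go, leaving it upright and locked. The depth of the catch is not known, so feel for it, and press gently: never more than about 20 N on the socket. Leave the other things where they are.

Things in the scene. Friction and masses are not known exactly. Their poses are not given: they have to be found in the camera images.
- stud_center (a point): Centre of the steel stud, 110 mm tall, 110 g; z up its shank. T-foot: bar 34 (x) x 12 (y) x 8 mm high, underside 55 mm below this point. Shank: round, 11 mm, on the axis. Flat wing grip on top, in line with the foot: 32 (x) x 12 (y) x 28 mm high, its centre 41 mm above this point. It starts upright in one of the rack's pockets.
- slot_mouth (a point): Centre of the slot's mouth in the level steel top of the socket, 80 mm above the bench, z up. Slot 15 mm wide (x), 37 mm long (y), straight sides 30 mm deep, chamfered; the foot enters with its long side along y. Locked, the stud's x lies along this x (within 0.1 rad): its foot rises 4 mm into 15 mm wide notches. The shank can slide along the slot: keep it centred.
- rack: Wooden block, fixed, 64 (x) x 200 (y) x 54 mm high, origin under its centre. Three pockets along y at -60, 0, +60 mm, each 15 (x) x 37 mm (y), open upward, floor 24 mm above the bench, hold the stud, a pin with a round knob and a punch with a square head, in any order. The foot has 1.5 mm play all round.
- stud: The same stud, the only one of the three in the rack with a flat wing; origin at the centre of the foot's underside, axes as for stud_center. Its foot starts along the pocket's long side.
- socket: Blue-sided socket, fixed, 84 mm square, flange 110 mm; origin under its centre. A hidden plunger meets the foot 36 to 56 mm below the mouth (differs every time) and pushes up with 4 N, rising 1.2 N/mm. After 6 mm (11 N) the foot is below the catch and turns either way; after 7.5 mm (13 N) comes a hard bottom where force climbs at once. A steady push of 12 to 16 N is right.
- pin: Steel pin with a round knob, 96 mm tall, in the rack; origin at the centre of its foot. Leave it there.
- punch: Steel punch with a small square head, 86 mm tall, in the rack; origin at the centre of its foot. Leave it there.
- oil: Brown oil bottle, 44 mm across, 85 mm tall, on the bench; leave it alone.
- parallel: Steel bar 100 x 20 x 30 mm on the bench; leave it alone.
- cup: Small metal bowl 60 mm across, 45 mm high, on the bench; leave it alone.
- slug: Brass slug, 32 mm across, 22 mm high, on the bench; leave it alone.
- file: File with a wooden handle, 240 mm long, lying on the bench; leave it alone.
- driver: Screwdriver lying on the bench; leave it alone.
Mind the look-alikes: they are no part of the job. Of the things like the socket, leave any that is turquoise or yellow; of the rest the larger one is meant.

How it is judged:
By the outcome, as a careful person would: the job done as asked, in the order asked, and still so for the second after the job is handed in, with the robot touching nothing.
It also fails if it takes over 64 s, if anything falls off the work surface, if the arm or the gripper's body presses on something with over 40 N, if the wrist force passes 120 N, or if a joint passes its speed limit or range.

## Working session

There is one attempt and no reset: what is moved stays moved. The work goes in short steps, Python scripts to look and compute and a tool call to move; the robot and the scene stay as the last step left them, time stands still between calls to the robot, and variables do not carry over. Pictures are saved under pics/ and viewed, at most 10 in all, crops included, and the job is handed in when it is done.

Besides the shell and the picture viewer there is one more tool, called after "Request:" as name(argument=value, ...) on one line, values as JSON. apply_moves: Moves the arm, as the interface text tells. Its arguments: {"type":"object","properties":{"targets":{"type":"array","items":{"type":"array"}},"force":{"type":"number"}},"required":["targets"]}

```bash
mkdir -p pics; ls; python3 - <<'E'
from station import env
import cv2,numpy as np
print(env.read_state())
for n in ("scene","top"):
    s=env.snapshot(n); cv2.imwrite(f"pics/{n}0.png",s["pixels"][:,:,::-1])
    print(n,s["mtx"].tolist(),s["distortion"],s["rvec"],s["tvec"])
    for k in ("stud","socket","rack","pin","punch"):
        for d in env.find_in(k,s): print(k,np.round(d["rect"]),round(d["conf"],2))
E
```

```text
pics
{'clock': 0.0, 'joint_positions': array([-1.21231771e+00,  3.78076922e-01,  7.96259391e-02,  1.27439790e+00,
        6.17693840e-06,  1.46049868e+00]), 'joint_vel': array([-0.0010983 , -0.00030124,  0.00157667,  0.00075506,  0.00062601,
        0.00017683]), 'effort': array([ 1.81901760e-04, -4.63609385e+01,  2.69872981e+01,  2.10289779e-02,
        1.20005689e-04,  2.14206956e-06]), 'position': array([ 259.56459909, -512.36329851,  238.35296374]), 'tool_rot': array([-1.01876865e-03,  9.72656117e-01,  2.32247765e-01, -1.23960004e-04]), 'contact_force': array([ 0.73781053,  0.1440681 , -0.17044033]), 'ft_torque': array([-0.08304866, -0.03028299, -0.04434574]), 'grasp_force': 0.0, 'finger_gap': 0.9973263031647923}
scene [[532.4572186212952, 0.0, 312.5122283414637], [0.0, 532.4572186212952, 247.40440475303086], [0.0, 0.0, 1.0]] [-0.09436151  0.          0.          0.          0.        ] [ 2.14381874  1.32972163 -0.46269457] [-248.26450581 -353.97139051 1745.96339193]
stud [386. 200.  12.  30.] 0.53
socket [212. 365.  66.  68.] 0.83
socket [276. 279.  60.  61.] 0.82
socket [229. 243.  41.  41.] 0.82
socket [302. 231.  42.  44.] 0.64
socket [291. 329.  11.  12.] 0.21
rack [383. 215.  59.  53.] 0.77
pin [372. 214.  11.  23.] 0.65
punch [400. 194.  10.  22.] 0.55
top [[491.39438104939774, 0.0, 320.466458869971], [0.0, 491.39438104939774, 236.69644044428648], [0.0, 0.0, 1.0]] [-0.00410266  0.          0.          0.          0.        ] [ 2.21128031 -1.96754412  0.22800625] [-65.66064936 591.5525274  964.70256567]
stud [198. 261.  22.  17.] 0.46
socket [487. 197.  74.  64.] 0.78
socket [304. 304.  39.  37.] 0.76
socket [400. 331.  39.  40.] 0.69
socket [379. 253.  59.  58.] 0.61
socket [439. 249.  25.  25.] 0.5
rack [206. 263. 104.  50.] 0.62
pin [230. 250.  18.  14.] 0.56
pin [119. 267.  29. 113.] 0.49
punch [175. 265.  23.  18.] 0.48
```

View pics/scene0.png

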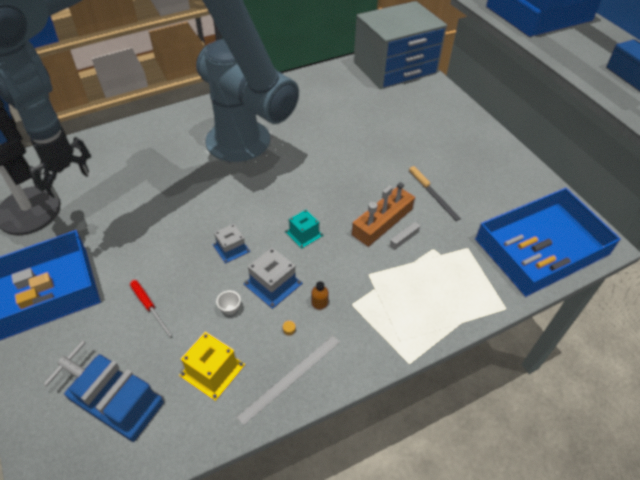

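View pics/top0.png

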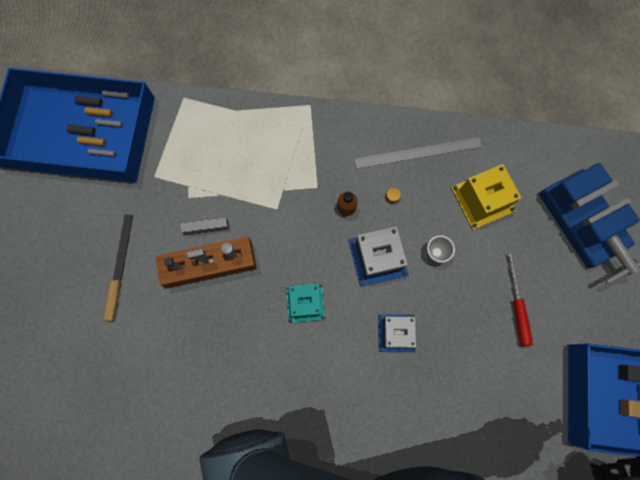

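Candidates in the top picture are four sockets and three rack tools.
- **Sockets:** larger blue (381,252), small blue (400,332), turquoise (305,302) and yellow (487,195). I choose the larger blue one at (381,252).
- **Rack tools:** dark square punch (170,263), flat wing (197,256) and round knob (228,250). I choose the wing at (197,256).

I'll check both choices in one close crop.

```bash
cat > h.py <<'E'
from station import env
import cv2,numpy as np
def ray(s,uv,z):
    p=cv2.undistortPoints(np.float64(uv).reshape(-1,1,2),s["mtx"],np.float64(s["distortion"])).reshape(-1,2)
    R=cv2.Rodrigues(np.float64(s["rvec"]))[0]; t=np.float64(s["tvec"]).ravel()
    c=-R.T@t; d=np.c_[p,np.ones(len(p))]@R
    return c+d*((z-c[2])/d[:,2])[:,None]
def proj(s,P): return cv2.projectPoints(np.float64(P).reshape(-1,3),s["rvec"],s["tvec"],s["mtx"],np.float64(s["distortion"]))[0].reshape(-1,2)
E
python3 - <<'E'
from h import *
t=env.snapshot("top"); s=env.snapshot("scene")
def crop(im,x,y,w,h,f): return cv2.resize(im[y:y+h,x:x+w],(w*f,h*f),interpolation=cv2.INTER_CUBIC)
T=t["pixels"][:,:,::-1];S=s["pixels"][:,:,::-1]
a=np.hstack([crop(T,150,225,114,70,3),crop(T,345,218,70,70,3)])
b=np.hstack([crop(S,345,175,76,70,3),crop(S,240,240,70,70,3)])
W=max(a.shape[1],b.shape[1]);pad=lambda i:np.pad(i,((0,0),(0,W-i.shape[1]),(0,0)))
cv2.imwrite("pics/c1.png",np.vstack([pad(a),pad(b)]))
for k in ("stud","stud_center","pin","punch","rack"):
  for n,q in (("top",t),("scene",s)):
    for d in env.regions_of(k,q)[:2]:
        m=d["pixels"].astype(np.uint8); ys,xs=np.nonzero(m)
        print(k,n,round(d["conf"],2),np.round(d["rect"],1),len(xs),xs.mean().round(2),ys.mean().round(2),cv2.minAreaRect(np.c_[xs,ys].astype(np.float32)))
for d in env.regions_of("socket",t): print(np.round(d["rect"]),d["conf"])
# socket: gray top and slot dark in top view
hsv=cv2.cvtColor(t["pixels"],cv2.COLOR_RGB2HSV)
sub=t["pixels"][225:290,345:415]
np.set_printoptions(linewidth=250)
print(hsv[240:264,362:402,2])
E
```

```text
stud top 0.5 [199.8 259.8  25.   15.8] 232 199.83 256.06 ((200.4000244140625, 255.70001220703125), (26.385601043701172, 13.416407585144043), 26.56505012512207)
stud scene 0.47 [385.9 199.1  13.4  29.9] 183 386.04 196.87 ((384.6810607910156, 198.2864990234375), (9.557791709899902, 27.202943801879883), 17.102725982666016)
stud_center top 0.78 [201.1 254.4  26.9  13.8] 191 198.96 255.72 ((199.9451904296875, 255.5205535888672), (23.83504867553711, 12.74513053894043), 24.443954467773438)
stud_center scene 0.51 [387.8 200.2  12.   26.8] 164 386.01 196.65 ((384.67926025390625, 198.12265014648438), (9.065796852111816, 28.158916473388672), 15.945394515991211)
pin top 0.68 [230.  248.8  16.   15.8] 180 228.21 249.5 ((228.0, 250.00001525878906), (17.88854217529297, 12.521980285644531), 63.43495178222656)
pin scene 0.47 [370.6 215.4  10.4  23.8] 146 371.32 210.62 ((371.5, 212.5), (21.0, 9.0), 90.0)
punch top 0.7 [174.9 263.9  21.6  10.7] 113 172.7 263.78 ((172.79530334472656, 264.5067138671875), (19.088104248046875, 7.455010890960693), 34.99201965332031)
rack top 0.58 [207.2 263.5  98.9  52.4] 2
[... 3626 characters left out ...]
58 157 157 157 157 157 156 157 158 157 148 125]
 [ 41  72 129 159 163 161 160 160 160 159 159 158 156 156 157 156 157 157 157 158 158 159 158 159 158 159 158 156 158 158 156 155 158 157 156 158 160 151 116  84]
 [ 41  61 114 157 163 159 160 158 158 158 158 157 157 158 158 157 159 159 160 159 160 159 158 158 158 158 158 157 158 157 158 157 158 159 157 159 159 146  92  61]
 [ 40  47  97 153 163 159 157 157 158 157 158 159 160 160 161 162 161 161 161 158 159 160 158 158 160 159 160 159 158 159 157 156 158 157 157 158 158 147  89  58]
 [ 40  43  87 147 162 160 160 159 160 161 161 162 161 160 161 159 159 159 158 159 160 159 158 160 160 158 159 159 158 158 157 157 158 158 157 158 159 151 118  87]]
```

View pics/c1.png

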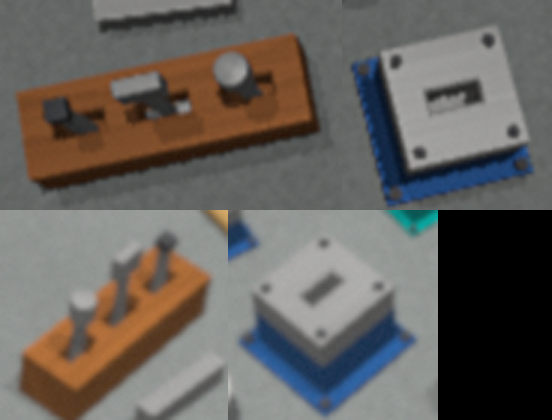

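The crop confirms both choices. The wing stud is in the middle pocket, between the dark square punch and the round knob pin, and the larger blue socket has its slot in the centre. Next I fit the poses.

```bash
cat >> h.py <<'E'
from scipy.optimize import minimize
def box(c,yaw,sx,sy,z0,z1):
    a,b=np.cos(yaw),np.sin(yaw)
    return [[c[0]+a*u*sx/2-b*v*sy/2,c[1]+b*u*sx/2+a*v*sy/2,z] for z in(z0,z1) for u in(-1,1) for v in(-1,1)]
def sil(s,P,roi,f=8):
    x,y,w,h=roi; q=(proj(s,P)-[x-.5,y-.5])*f-.5
    m=np.zeros((h*f,w*f),np.uint8); cv2.fillConvexPoly(m,cv2.convexHull(np.float32(q*16).round().astype(np.int32)),255,shift=4)
    return cv2.resize(m,(w,h),interpolation=cv2.INTER_AREA)/255.
def fit(fun,x0,d):
    best=None
    for _ in range(3):
        r=minimize(fun,x0,method="Nelder-Mead",options=dict(initial_simplex=np.vstack([x0]+[np.array(x0)+np.eye(len(x0))[i]*d[i] for i in range(len(x0))]),xatol=.02,fatol=.05)); x0=r.x
    return r.x,r.fun
E
python3 - <<'E'
from h import *
t=env.snapshot("top"); s=env.snapshot("scene")
def gray(q): 
    h=cv2.cvtColor(q["pixels"],cv2.COLOR_RGB2HSV).astype(int); return h
for n,q,roi in(("top",t,(340,220,75,72)),("scene",s,(236,242,76,66))):
    x,y,w,h=roi; H=gray(q)[y:y+h,x:x+w]
    V=H[...,2]
    print(n,"V pct",np.percentile(V,[10,30,50,70,90]), H[h//2-14,w//2])
    thr=112 if n=="top" else 150
    m=((V>thr)&(H[...,1]<50)).astype(np.uint8)
    N,l,st,ce=cv2.connectedComponentsWithStats(m,connectivity=4)
    out=[]
    for i in range(1,N):
        if st[i,4]>400: out.append((i,st[i].tolist()))
    print(out)
# rack mask
for n,q,roi,g in(("top",t,(145,225,125,75),(206,262)),("scene",s,(340,172,90,80),(382,215))):
    x,y,w,h=roi;H=gray(q)[y:y+h,x:x+w]
    m=((H[...,0]<15)&(H[...,1]>110)).astype(np.uint8); print(n,m.sum())
    m=cv2.morphologyEx(m,cv2.MORPH_CLOSE,np.ones((7,7)))
    c0=ray(q,[g],54 if n=="top" else 30)[0]; print("g",c0)
    best=None
    for yaw in np.arange(0,3.1,.3):
        r=fit(lambda p:np.abs(sil(q,box(p[:2],p[2],64,200,0,54),roi,4)-m).sum(),[c0[0],c0[1],yaw],[15,15,.2])
        if best is None or r[1]<best[1]: best=r
    print("rack",n,best)
    print("stud wing top guess")
for q,g in((t,(197,256)),(s,(386,188))): print(ray(q,[g],120))
print("sock",ray(t,[(381.5,251)],80),ray(s,[(275,268)],80))
E
```

```text
top V pct [ 73. 101. 104. 117. 156.] [  8   7 155]
[(1, [18, 6, 50, 48, 1509])]
scene V pct [ 87. 140. 151. 153. 168.] [ 30   4 118]
[(2, [0, 0, 76, 40, 1732]), (17, [0, 33, 31, 33, 416])]
top 2663
g [516.11108809 237.35016967  54.        ]
rack top (array([520.73948862, 242.83158391,   3.46883061]), np.float64(552.3019607843137))
stud wing top guess
scene 1475
g [519.88345424 237.07466313  30.        ]
rack scene (array([517.60396286, 243.1283058 ,   3.51324593]), np.float64(255.77647058823527))
stud wing top guess
[[515.83260557 240.15103126 120.        ]]
[[505.95587792 247.1142832  120.        ]]
sock [[ 577.03638191 -125.4812139    80.        ]] [[ 591.86171968 -121.88784131   80.        ]]
```

```bash
python3 - <<'E'
from h import *
t=env.snapshot("top"); s=env.snapshot("scene")
# socket
x,y,w,h=345,222,68,66
H=cv2.cvtColor(t["pixels"],cv2.COLOR_RGB2HSV).astype(int)[y:y+h,x:x+w]
m=((H[...,2]>112)&(H[...,1]<50)).astype(np.uint8)
N,l,st,ce=cv2.connectedComponentsWithStats(m,connectivity=4); m=(l==1+st[1:,4].argmax()).astype(np.uint8)
m=cv2.morphologyEx(np.pad(m,9),cv2.MORPH_CLOSE,np.ones((9,9)))[9:-9,9:-9]
c0=ray(t,[(381.5,251)],80)[0]
r=fit(lambda p:np.abs(sil(t,box(p[:2],p[2],84,84,80,80),(x,y,w,h))-m).sum(),[c0[0],c0[1],.15],[6,6,.2]); print("socket top",r,m.sum())
T=t["pixels"][:,:,::-1].copy();S=s["pixels"][:,:,::-1].copy()
f=4;rois=((t,T,(145,220,125,80)),(s,S,(340,172,90,80)),(t,T,(345,222,70,70)),(s,S,(236,240,80,70)))
ims=[]
sk=r[0]
for q,I,(X,Y,W,Hh) in rois:
    c=cv2.resize(I[Y:Y+Hh,X:X+W],(W*3,Hh*3),interpolation=cv2.INTER_CUBIC)
    def poly(P,col): cv2.polylines(c,[((proj(q,P)-[X-.5,Y-.5])*3).round().astype(np.int32)],True,col,1)
    for P,col in((np.array(box([519,243],3.49-np.pi,64,200,54,54))[[0,1,3,2]],(0,255,0)),
                 (np.array(box([519,243],3.49-np.pi,64,200,0,0))[[0,1,3,2]],(255,255,0)),
                 (np.array(box(sk[:2],sk[2],84,84,80,80))[[0,1,3,2]],(0,255,0)),
                 (np.array(box(sk[:2],sk[2],37,15,80,80))[[0,1,3,2]],(0,0,255)),(np.array(box(sk[:2],sk[2],15,37,80,80))[[0,1,3,2]],(255,0,255))): poly(P,col)
    ims.append(np.pad(c,((0,240-c.shape[0]),(0,0),(0,0))))
a=np.hstack(ims[:2]);b=np.hstack(ims[2:]);b=np.pad(b,((0,0),(0,a.shape[1]-b.shape[1]),(0,0)))
cv2.imwrite("pics/o1.png",np.vstack([a,b]))
E
```

```text
socket top (array([ 5.80778765e+02, -1.26341931e+02,  3.48375386e-01]), np.float64(51.76862745098039)) 1670
```

View pics/o1.png

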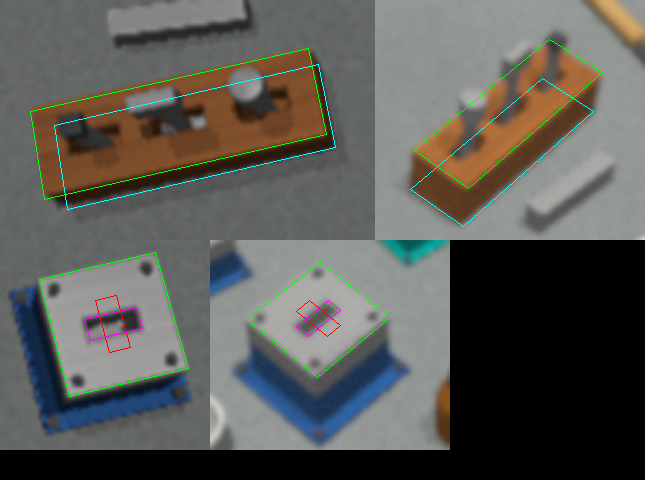

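The overlay shows the fits sitting on the rack and socket edges. The magenta 15 x 37 rectangle covers the real slot, so the slot's x yaw is about 0.348, and the rack yaw is about the same. First I turn the tool by -83.1°, then travel.

Request:
apply_moves(targets=[[1, [0, 0, 0], -8.3], [1, [0, 0, 0], -8.3], [1, [0, 0, 0], -8.3], [1, [0, 0, 0], -8.3], [1, [0, 0, 0], -8.3]], force=40)

```text
clock: 2.08
position: [259.8, -513.0, 239.3]
tool_rot: [0.0, 0.826, 0.564, -0.0]
contact_force: [0.5, -0.4, 0.0]
finger_gap: 0.999
grasp_force: 0.0
```

Request:
apply_moves(targets=[[1, [0, 0, 0], -8.3], [1, [0, 0, 0], -8.3], [1, [0, 0, 0], -8.3], [1, [0, 0, 0], -8.3], [1, [0, 0, 0], -8.4]])

```text
clock: 2.7
position: [259.8, -513.0, 239.3]
tool_rot: [0.0, 0.572, 0.82, -0.0]
contact_force: [-0.8, -0.3, 0.3]
finger_gap: 0.996
grasp_force: 0.0
```

Request:
apply_moves(targets=[[1, [0.0414, 0.0334, 0], 0], [1, [0.0414, 0.0334, 0], 0], [1, [0.0414, 0.0334, 0], 0], [1, [0.0414, 0.0334, 0], 0], [1, [0.0414, 0.0334, 0], 0]])

```text
clock: 3.32
position: [346.5, -259.9, 239.5]
tool_rot: [0.0, 0.574, 0.819, 0.0]
contact_force: [-0.0, 1.0, 0.2]
finger_gap: 0.999
grasp_force: 0.0
```

Request:
apply_moves(targets=[[1, [0.0414, 0.0334, 0], 0], [1, [0.0414, 0.0334, 0], 0], [1, [0.0414, 0.0334, 0], 0], [1, [0.0414, 0.0334, 0], 0], [1, [0.0414, 0.0334, 0], 0]])

```text
clock: 3.95
position: [432.9, -8.2, 239.6]
tool_rot: [0.001, 0.574, 0.819, 0.0]
contact_force: [0.5, -0.7, -0.1]
finger_gap: 0.999
grasp_force: 0.0
```

Request:
apply_moves(targets=[[1, [0.0414, 0.0334, 0], 0], [1, [0.0414, 0.0334, 0], 0], [1, [0.0414, 0.0334, 0], 0], [1, [0.0414, 0.0334, 0], 0], [1, [0, 0, 0], 0]])

```text
clock: 4.58
position: [502.2, 194.4, 238.9]
tool_rot: [0.0, 0.572, 0.82, 0.0]
contact_force: [-0.8, -0.3, -0.4]
finger_gap: 1.0
grasp_force: 0.0
```

```bash
cat >> h.py <<'E'
from scipy.spatial.transform import Rotation as Ro
def tool():
    s=env.read_state(); q=s["tool_rot"]; R=Ro.from_quat([*q[1:],q[0]]).as_matrix()
    return s,R,np.arctan2(R[1,0],R[0,0])
def goto(P):
    s,R,f=tool(); print("clock",s["clock"],"pos",s["position"].round(2),"phi",f.round(4),"z",R[:,2].round(4),"F",s["contact_force"].round(2),"gap",s["finger_gap"],"gf",s["grasp_force"],"j",s["joint_positions"].round(2))
    print("tool delta",(R.T@(np.array(P)-s["position"])).round(2))
E
python3 -c "
from h import *
goto([519,243,111])"
```

```text
clock 4.575 pos [502.17 194.44 238.86] phi 1.924 z [ 5.e-04  6.e-04 -1.e+00] F [-0.79 -0.3  -0.41] gap 0.9999696565112138 gf 0.0 j [ 0.25  0.3  -0.03  1.24  0.    1.47]
tool delta [ 39.69  32.5  127.89]
```

Request:
apply_moves(targets=[[1, [0.0397, 0.0325, 0], 0], [1, [0, 0, 0.03], 0], [1, [0, 0, 0.03], 0], [1, [0, 0, 0], 0], [1, [0, 0, 0], 0]])

```text
clock: 5.2
position: [518.8, 239.3, 180.4]
tool_rot: [0.0, 0.574, 0.819, 0.0]
contact_force: [-0.4, -0.3, 1.3]
finger_gap: 0.999
grasp_force: 0.0
```

```bash
cat >> h.py <<'E'
def crop(q,x,y,w,h,f,boxes=()):
    c=cv2.resize(q["pixels"][y:y+h,x:x+w,::-1],(w*f,h*f),interpolation=cv2.INTER_CUBIC)
    for P,col in boxes: cv2.polylines(c,[((proj(q,P)-[x-.5,y-.5])*f).round().astype(np.int32)],True,col,1)
    return c
def rect(*a): return np.array(box(*a))[[0,1,3,2]]
E
python3 - <<'E'
from h import *
goto([519,243,111])
t=env.snapshot("top"); s=env.snapshot("scene")
g=[(rect([519,243],.348,12,32,134,134),(0,255,0)),(rect([519,243],.348,12,32,106,106),(0,255,255))]
a=crop(t,150,215,100,80,4,g); b=crop(s,345,150,90,80,4,g)
cv2.imwrite("pics/g1.png",np.hstack([a,b]))
E
```

```text
clock 5.2 pos [518.85 239.27 180.44] phi 1.9183 z [ 1.e-03  1.e-04 -1.e+00] F [-0.35 -0.28  1.29] gap 0.9989939087635682 gf 0.0 j [ 0.32  0.39 -0.05  1.13 -0.    1.54]
tool delta [ 3.47  1.34 69.44]
```

View pics/g1.png

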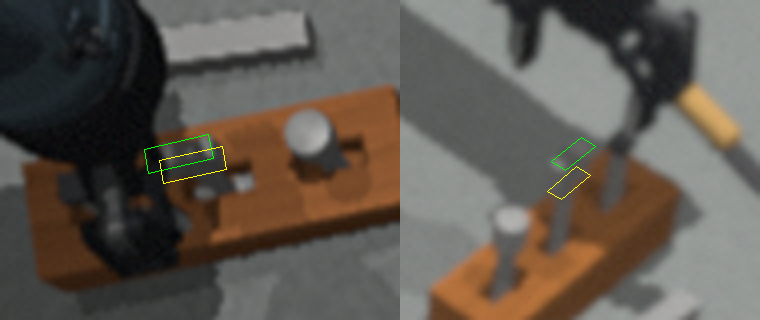

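```bash
python3 - <<'E'
from h import *
t=env.snapshot("top"); s=env.snapshot("scene")
t["pixels"]=cv2.imread("pics/top0.png")[:,:,::-1].copy();s["pixels"]=cv2.imread("pics/scene0.png")[:,:,::-1].copy()
for c in([519,243],[520.3,240]):
  pass
g=lambda c:[(rect(c,.348,12,32,134,134),(0,255,0)),(rect(c,.348,12,32,106,106),(0,255,255)),(rect(c,.348,15,37,54,54),(255,0,255))]
a=crop(t,165,235,66,50,6,g([519,243])); b=crop(s,355,170,60,50,6,g([519,243]))
cv2.imwrite("pics/g2.png",np.hstack([a,b]))
E
```

```text
(no output)
```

View pics/g2.png

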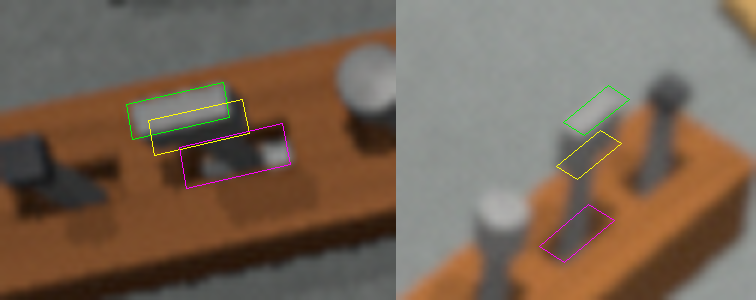

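The green outline at (519,243) lies on the wing in both pictures (top-crop centre about (180,110)), so I descend there and grip.

Request:
apply_moves(targets=[[1, [0.0035, 0.0013, 0.02], 0], [1, [0, 0, 0.025], 0], [1, [0, 0, 0.025], 0], [1, [0, 0, 0], 0], [0, [0, 0, 0], 0]])

```text
clock: 6.02
position: [519.3, 243.8, 110.6]
tool_rot: [0.001, 0.574, 0.819, 0.001]
contact_force: [-0.0, 0.2, 0.7]
finger_gap: 0.816
grasp_force: 0.0
```

Request:
apply_moves(targets=[[0, [0, 0, 0], 0], [0, [0, 0, 0], 0], [0, [0, 0, 0], 0], [0, [0, 0, 0], 0], [0, [0, 0, 0], 0]])

```text
clock: 6.65
position: [518.9, 243.7, 109.8]
tool_rot: [0.0, 0.574, 0.819, 0.0]
contact_force: [-0.7, 0.7, 3.7]
finger_gap: 0.135
grasp_force: 39.7
```

```bash
python3 -c "
from h import *
goto([519,243,111])"
```

```text
clock 6.65 pos [518.88 243.7  109.84] phi 1.9192 z [ 1.e-03  3.e-04 -1.e+00] F [-0.71  0.7   3.71] gap 0.13479693000739645 gf 39.693299531936646 j [ 0.33  0.44 -0.17  0.96 -0.    1.55]
tool delta [-0.7  -0.12 -1.16]
```

Request:
apply_moves(targets=[[0, [0, 0, 0], 0], [0, [0, 0, -0.03], 0], [0, [0, 0, -0.035], 0], [0, [0, 0, -0.035], 0], [0, [0, 0, -0.035], 0]], force=80)

```text
clock: 7.28
position: [517.9, 243.3, 244.5]
tool_rot: [-0.0, 0.574, 0.819, -0.001]
contact_force: [-0.1, 1.0, -0.9]
finger_gap: 0.129
grasp_force: 79.0
```

Request:
apply_moves(targets=[[0, [0, 0, 0], 0], [0, [-0.041, -0.0076, 0], 0], [0, [-0.041, -0.0076, 0], 0], [0, [-0.041, -0.0076, 0], 0], [0, [-0.041, -0.0076, 0], 0]])

```text
clock: 7.9
position: [545.0, 77.7, 242.0]
tool_rot: [-0.001, 0.574, 0.819, -0.001]
contact_force: [-0.1, -0.2, -0.6]
finger_gap: 0.127
grasp_force: 79.0
```

Request:
apply_moves(targets=[[0, [-0.041, -0.0076, 0], 0], [0, [-0.041, -0.0076, 0], 0], [0, [-0.041, -0.0076, 0], 0], [0, [-0.041, -0.0076, 0], 0], [0, [-0.041, -0.0076, 0], 0]])

```text
clock: 8.52
position: [579.3, -127.7, 241.9]
tool_rot: [-0.002, 0.574, 0.819, -0.0]
contact_force: [0.3, 0.1, -0.7]
finger_gap: 0.128
grasp_force: 79.0
```

```bash
python3 -c "
from h import *
goto([580.8,-126.3,190])"
```

```text
clock 8.525 pos [ 579.29 -127.69  241.86] phi 1.9191 z [-0.0033  0.0011 -1.    ] F [ 0.28  0.09 -0.69] gap 0.12764777246759015 gf 79.03418183326721 j [-0.32  0.42  0.15  1.3   0.    0.9 ]
tool delta [ 0.68  2.04 51.86]
```

Request:
apply_moves(targets=[[0, [0, 0, 0], 0], [0, [0.0007, 0.002, 0.025], 0], [0, [0, 0, 0.025], 0], [0, [0, 0, 0], 0], [0, [0, 0, 0], 0]])

```text
clock: 9.15
position: [581.6, -124.6, 194.4]
tool_rot: [-0.0, 0.574, 0.819, -0.0]
contact_force: [0.7, -1.1, -0.8]
finger_gap: 0.125
grasp_force: 79.0
```

```bash
python3 - <<'E'
from h import *
goto([580.8,-126.3,140])
t=env.snapshot("top"); s=env.snapshot("scene")
st,R,f=tool(); c=st["position"][:2]; z=st["position"][2]-85.8
yaw=f-np.pi/2; K=[580.8,-126.3]
g=[(rect(c,yaw,12,34,z,z),(0,255,0)),(rect(c,yaw,12,34,z+8,z+8),(0,255,255)),(rect(K,.348,15,37,80,80),(255,0,255)),(rect(K,.348,84,84,80,80),(255,0,0)),(rect(c,yaw,11,11,z+8,z+40),(0,128,255))]
a=crop(t,340,215,80,75,5,g[2:4]); b=crop(s,236,215,80,90,5,g)
a=np.pad(a,((0,b.shape[0]-a.shape[0]),(0,0),(0,0)))
cv2.imwrite("pics/g3.png",np.hstack([a,b]))
E
```

```text
clock 9.15 pos [ 581.61 -124.62  194.42] phi 1.9199 z [-5.e-04  3.e-04 -1.e+00] F [ 0.73 -1.15 -0.82] gap 0.1249326407389936 gf 78.98674964904785 j [-0.32  0.43  0.05  1.19  0.    0.9 ]
tool delta [-1.32 -1.32 54.42]
```

View pics/g3.png

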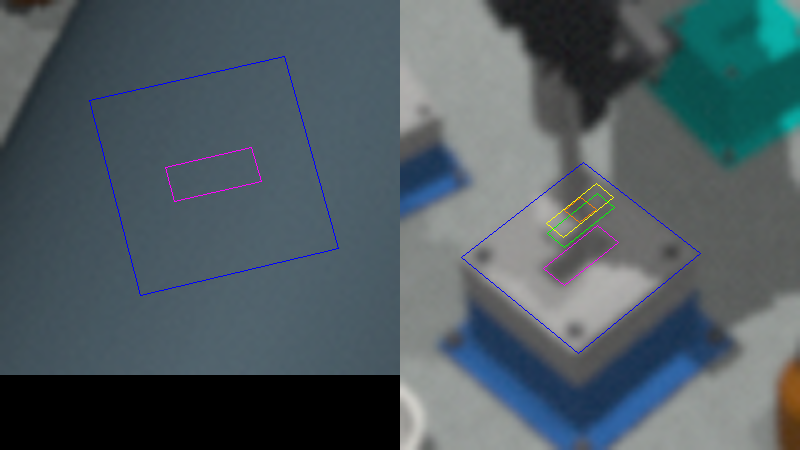

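Request:
apply_moves(targets=[[0, [-0.0013, -0.0013, 0.01], 0], [0, [0, 0, 0.013], 0], [0, [0, 0, 0], 0], [0, [0, 0, 0], 0], [0, [0, 0, 0], 0]])

```text
clock: 9.88
position: [581.3, -127.1, 171.6]
tool_rot: [0.0, 0.574, 0.819, 0.0]
contact_force: [0.3, 0.2, -1.3]
finger_gap: 0.126
grasp_force: 79.0
```

```bash
python3 - <<'E'
from h import *
goto([580.8,-126.3,140])
s=env.snapshot("scene")
K=[580.8,-126.3]
cv2.imwrite("pics/g4.png",crop(s,246,225,64,64,9,[(rect(K,.348,15,37,80,80),(255,0,255))]))
E
```

```text
clock 9.875 pos [ 581.29 -127.08  171.63] phi 1.9191 z [ 6.e-04 -3.e-04 -1.e+00] F [ 0.26  0.19 -1.32] gap 0.12567056103833238 gf 78.985995054245 j [-0.32  0.44  0.    1.13 -0.    0.9 ]
tool delta [ 0.91 -0.21 31.63]
```

View pics/g4.png

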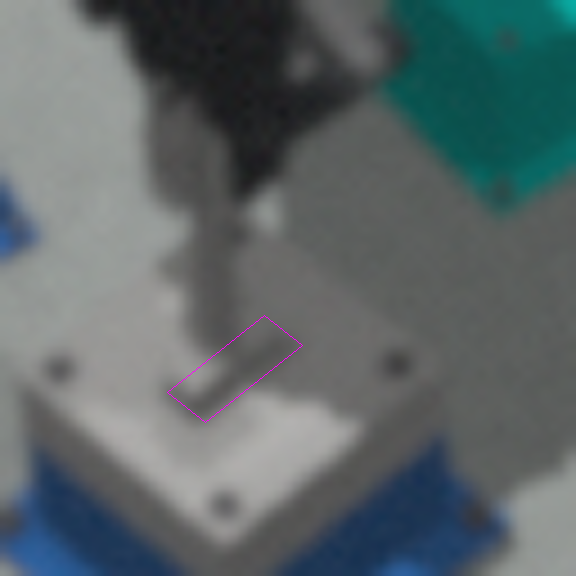

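Request:
apply_moves(targets=[[0, [0.0008, 0, 0.002], 0], [0, [0, 0, 0.002], 0], [0, [0, 0, 0.002], 0], [0, [0, 0, 0.001], 0], [0, [0, 0, 0], 0]])

```text
clock: 10.55
position: [580.6, -126.0, 164.1]
tool_rot: [-0.0, 0.574, 0.819, -0.0]
contact_force: [0.2, 0.9, -1.3]
finger_gap: 0.131
grasp_force: 79.1
```

Request:
apply_moves(targets=[[0, [0, 0, 0.0005], 0], [0, [0, 0, 0.0005], 0], [0, [0, 0, 0.0005], 0], [0, [0, 0, 0], 0], [0, [0, 0, 0], 0]])

```text
clock: 11.18
position: [580.7, -126.1, 162.8]
tool_rot: [-0.0, 0.574, 0.819, 0.0]
contact_force: [-0.3, 1.6, -0.5]
finger_gap: 0.13
grasp_force: 79.1
```

Request:
apply_moves(targets=[[0, [0, 0, 0.001], 0], [0, [0, 0, 0.001], 0], [0, [0, 0, 0.001], 0], [0, [0, 0, 0.001], 0], [0, [0, 0, 0], 0]])

```text
clock: 11.8
position: [580.7, -126.2, 158.6]
tool_rot: [-0.0, 0.574, 0.819, -0.0]
contact_force: [-1.4, 2.4, -0.3]
finger_gap: 0.13
grasp_force: 79.1
```

Request:
apply_moves(targets=[[0, [0, 0, 0.001], 0], [0, [0, 0, 0.001], 0], [0, [0, 0, 0.001], 0], [0, [0, 0, 0.001], 0], [0, [0, 0, 0], 0]])

```text
clock: 12.42
position: [580.7, -126.2, 154.6]
tool_rot: [-0.0, 0.574, 0.819, -0.0]
contact_force: [-0.9, 2.6, -0.9]
finger_gap: 0.124
grasp_force: 79.1
```

The foot is in the slot, with a light push along tool +x. I shift that way to relieve it and keep going.

Request:
apply_moves(targets=[[0, [0.0006, 0, 0], 0], [0, [0, 0, 0], 0], [0, [0, 0, 0], 0], [0, [0, 0, 0], 0], [0, [0, 0, 0], 0]])

```text
clock: 13.05
position: [580.6, -125.9, 154.9]
tool_rot: [0.0, 0.574, 0.819, -0.0]
contact_force: [-0.3, 0.3, -1.9]
finger_gap: 0.125
grasp_force: 79.0
```

Request:
apply_moves(targets=[[0, [0.0006, 0, 0.001], 0], [0, [0, 0, 0.002], 0], [0, [0, 0, 0.002], 0], [0, [0, 0, 0.001], 0], [0, [0, 0, 0], 0]])

```text
clock: 13.68
position: [580.3, -125.1, 148.7]
tool_rot: [-0.0, 0.574, 0.819, -0.0]
contact_force: [0.3, 0.4, -1.0]
finger_gap: 0.128
grasp_force: 79.0
```

Request:
apply_moves(targets=[[0, [0.0005, 0, 0.004], 0], [0, [0, 0, 0.004], 0], [0, [0, 0, 0.004], 0], [0, [0, 0, 0.003], 0], [0, [0, 0, 0], 0]])

```text
clock: 14.3
position: [579.9, -124.5, 133.4]
tool_rot: [-0.0, 0.574, 0.819, -0.0]
contact_force: [-0.9, -0.2, -1.1]
finger_gap: 0.126
grasp_force: 79.0
```

Request:
apply_moves(targets=[[0, [0, 0, 0.001], 0], [0, [0, 0, 0.001], 0], [0, [0, 0, 0.001], 0], [0, [0, 0, 0.001], 0], [0, [0, 0, 0], 0]])

```text
clock: 14.92
position: [580.1, -124.6, 129.7]
tool_rot: [-0.0, 0.574, 0.819, -0.0]
contact_force: [0.1, 0.0, -0.0]
finger_gap: 0.129
grasp_force: 79.0
```

Request:
apply_moves(targets=[[0, [0, 0, 0.001], 0], [0, [0, 0, 0.001], 0], [0, [0, 0, 0.001], 0], [0, [0, 0, 0.001], 0], [0, [0, 0, 0], 0]])

```text
clock: 15.55
position: [580.3, -124.6, 126.2]
tool_rot: [0.0, 0.574, 0.819, 0.0]
contact_force: [-0.8, 0.1, 2.7]
finger_gap: 0.129
grasp_force: 79.7
```

Request:
apply_moves(targets=[[0, [0, 0, 0.001], 0], [0, [0, 0, 0.001], 0], [0, [0, 0, 0.001], 0], [0, [0, 0, 0], 0], [0, [0, 0, 0], 0]])

```text
clock: 16.18
position: [580.4, -124.6, 123.4]
tool_rot: [0.0, 0.574, 0.819, 0.0]
contact_force: [-3.2, 0.8, 7.8]
finger_gap: 0.13
grasp_force: 80.2
```

Request:
apply_moves(targets=[[0, [0, 0, 0.001], 0], [0, [0, 0, 0.001], 0], [0, [0, 0, 0], 0], [0, [0, 0, 0], 0], [0, [0, 0, 0], 0]])

```text
clock: 16.8
position: [580.4, -124.7, 121.8]
tool_rot: [0.001, 0.574, 0.819, 0.0]
contact_force: [-2.6, 1.2, 9.1]
finger_gap: 0.133
grasp_force: 80.5
```

Request:
apply_moves(targets=[[0, [0, -0.0006, 0], 0], [0, [0, 0, 0.001], 0], [0, [0, 0, 0.0005], 0], [0, [0, 0, 0], 0], [0, [0, 0, 0], 0]])

```text
clock: 17.42
position: [580.3, -124.8, 120.7]
tool_rot: [0.001, 0.574, 0.819, 0.0]
contact_force: [-2.9, 1.2, 9.5]
finger_gap: 0.128
grasp_force: 80.6
```

Request:
apply_moves(targets=[[0, [0, 0, 0.0005], 0], [0, [0, 0, 0], 0], [0, [0, 0, 0], 0], [0, [0, 0, 0], 0], [0, [0, 0, 0], 0]])

```text
clock: 18.05
position: [580.3, -124.8, 120.3]
tool_rot: [0.001, 0.574, 0.819, 0.001]
contact_force: [-3.7, 1.3, 10.4]
finger_gap: 0.126
grasp_force: 80.8
```

Request:
apply_moves(targets=[[0, [0.0005, -0.0008, 0], 0], [0, [0, 0, 0], 0], [0, [0, 0, 0.0005], 0], [0, [0, 0, 0], 0], [0, [0, 0, 0], 0]])

```text
clock: 18.68
position: [580.1, -124.7, 120.1]
tool_rot: [0.002, 0.574, 0.819, 0.001]
contact_force: [-2.3, 1.4, 10.8]
finger_gap: 0.131
grasp_force: 80.8
```

```bash
python3 - <<'E'
from h import *
goto([580.8,-126.3,120]); print(tool()[0]["ft_torque"])
E
```

```text
clock 18.675 pos [ 580.05 -124.75  120.12] phi 1.9193 z [ 3.6e-03 -5.0e-04 -1.0e+00] F [-2.27  1.35 10.77] gap 0.1305274264114246 gf 80.82745671272278 j [-0.32  0.47 -0.09  1.01  0.    0.9 ]
tool delta [-1.71  0.17  0.13]
[0.26759786 0.44513262 0.00456298]
```

Request:
apply_moves(targets=[[0, [0, 0, 0.0005], 0], [0, [0, 0, 0.0005], 0], [0, [0, 0, 0], 0], [0, [0, 0, 0], 0], [0, [0, 0, 0], 0]])

```text
clock: 19.3
position: [580.1, -124.8, 119.4]
tool_rot: [0.002, 0.574, 0.819, 0.001]
contact_force: [-1.5, 1.8, 12.8]
finger_gap: 0.132
grasp_force: 81.2
```

Request:
apply_moves(targets=[[0, [0, 0, 0], -4], [0, [0, 0, 0], -4], [0, [0, 0, 0], -4], [0, [0, 0, 0], -4], [0, [0, 0, 0], 0]])

```text
clock: 19.92
position: [580.4, -125.4, 119.5]
tool_rot: [0.002, 0.454, 0.891, 0.0]
contact_force: [-1.4, -0.5, 11.6]
finger_gap: 0.127
grasp_force: 81.0
```

```bash
python3 - <<'E'
from h import *
goto([580.8,-126.3,120]); print(tool()[0]["ft_torque"])
E
```

```text
clock 19.925 pos [ 580.36 -125.41  119.47] phi 2.1987 z [ 0.0042 -0.002  -1.    ] F [-1.41 -0.45 11.63] gap 0.1267437069649118 gf 80.9779679775238 j [-0.32  0.47 -0.09  1.   -0.    0.62]
tool delta [-0.98 -0.17 -0.53]
[0.01127423 0.40555169 0.01537443]
```

Request:
apply_moves(targets=[[0, [0, 0, 0], -7], [0, [0, 0, 0], -7], [0, [0, 0, 0], -7], [0, [0, 0, 0], -7], [0, [0, 0, 0], 0]])

```text
clock: 20.55
position: [579.5, -127.3, 119.4]
tool_rot: [0.002, 0.226, 0.974, -0.003]
contact_force: [-3.6, -4.3, 12.0]
finger_gap: 0.13
grasp_force: 81.0
```

```bash
python3 - <<'E'
from h import *
goto([580.8,-126.3,120]); print(tool()[0]["ft_torque"])
E
```

```text
clock 20.55 pos [ 579.48 -127.27  119.42] phi 2.6866 z [ 0.0022 -0.0062 -1.    ] F [-3.61 -4.31 11.98] gap 0.12986531053088174 gf 81.00580930709839 j [-0.32  0.47 -0.09  1.   -0.01  0.13]
tool delta [-0.76  1.45 -0.59]
[-1.06375503  0.95008133 -0.04124285]
```

Request:
apply_moves(targets=[[0, [-0.0004, -0.001, 0], 0], [0, [0, -0.0009, 0], 0], [0, [0, 0, 0], 0], [0, [0, 0, 0], 0], [0, [0, 0, 0], 0]])

```text
clock: 21.18
position: [579.4, -127.8, 119.4]
tool_rot: [0.002, 0.225, 0.974, -0.001]
contact_force: [-1.8, -0.8, 12.9]
finger_gap: 0.133
grasp_force: 81.1
```

```bash
python3 - <<'E'
from h import *
goto([580.8,-126.3,120]); print(tool()[0]["ft_torque"])
E
```

```text
clock 21.175 pos [ 579.42 -127.77  119.41] phi 2.6868 z [ 0.0032 -0.0031 -1.    ] F [-1.81 -0.83 12.89] gap 0.13298152777471975 gf 81.08325719833374 j [-0.32  0.47 -0.09  1.   -0.    0.13]
tool delta [-0.6   1.93 -0.59]
[-0.28476325  0.77491129  0.00781326]
```

Request:
apply_moves(targets=[[0, [0, 0, 0], -6], [0, [0, 0, 0], -6], [0, [0, 0, 0], -6], [0, [0, 0, 0], -5], [0, [0, 0, 0], 0]])

```text
clock: 21.8
position: [579.1, -129.3, 119.4]
tool_rot: [0.001, 0.027, 1.0, -0.003]
contact_force: [-4.4, -5.2, 12.0]
finger_gap: 0.128
grasp_force: 81.0
```

```bash
python3 - <<'E'
from h import *
goto([580.8,-126.3,120]); print(tool()[0]["ft_torque"])
E
```

```text
clock 21.8 pos [ 579.14 -129.34  119.42] phi 3.0877 z [ 0.0024 -0.0065 -1.    ] F [-4.43 -5.17 11.95] gap 0.12785042740889668 gf 80.95830202102661 j [-0.32  0.47 -0.09  1.   -0.01 -0.27]
tool delta [-1.5   3.12 -0.6 ]
[-1.20087578  0.7961196   0.04548884]
```

```bash
python3 - <<'E'
from h import *
s=env.snapshot("scene"); K=[580.8,-126.3]
st,R,f=tool(); T=st["position"]
th=np.linspace(0,2*np.pi,24)
c=lambda x,y,z:np.c_[x+5.5*np.cos(th),y+5.5*np.sin(th),0*th+z]
a=crop(s,258,228,44,56,9); b=crop(s,258,228,44,56,9,[(rect(K,.348,15,37,80,80),(255,0,255)),(rect(K,.348,84,84,80,80),(255,0,0)),(rect(T[:2],f,32,12,119,119),(0,255,0)),(c(*K,80),(0,255,255)),(c(*K,100),(0,255,255))])
cv2.imwrite("pics/g5.png",np.hstack([a,b]))
E
```

```text
(no output)
```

View pics/g5.png

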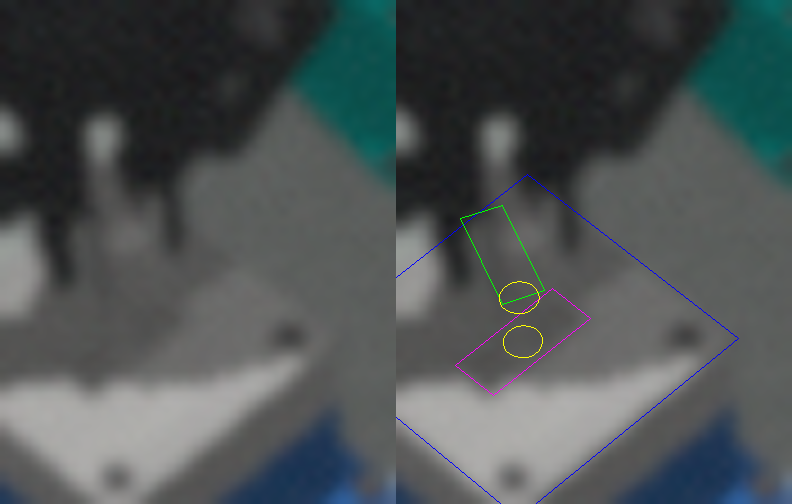

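Request:
apply_moves(targets=[[0, [0.0012, -0.0005, 0], 0], [0, [0.001, -0.0005, 0], 0], [0, [0, 0, 0], 0], [0, [0, 0, 0], 0], [0, [0, 0, 0], 0]])

```text
clock: 22.48
position: [578.7, -129.5, 120.0]
tool_rot: [0.003, 0.027, 1.0, -0.002]
contact_force: [0.1, -2.4, 10.9]
finger_gap: 0.13
grasp_force: 80.9
```

```bash
cat >> h.py <<'E'
def sl():
    s,R,f=tool(); K=np.array([580.8,-126.3]); a=.348; B=np.array([[np.cos(a),np.sin(a)],[-np.sin(a),np.cos(a)]])
    print("clk",s["clock"].__round__(2),"slot pos",(B@(s["position"][:2]-K)).round(2),"z",s["position"][2].round(2),"turn left deg",np.degrees((a+np.pi-f+np.pi)%(2*np.pi)-np.pi).round(2),"F slot",(B@s["contact_force"][:2]).round(2),"Fz",s["contact_force"][2].round(2),"tq slot",(B@s["ft_torque"][:2]).round(2),s["ft_torque"][2].round(3),"tilt",(B@R[:2,2]).round(4))
E
python3 -c "
from h import *
sl()"
```

```text
clk 22.48 slot pos [-3.08 -2.31] z 119.98 turn left deg 23.01 F slot [-0.77 -2.32] Fz 10.86 tq slot [-0.63  0.36] 0.036 tilt [ 0.0042 -0.0067]
```

Request:
apply_moves(targets=[[0, [0, -0.0005, 0.0004], -6], [0, [0, 0, 0], -6], [0, [0, 0, 0], 0], [0, [0, 0, 0], 0], [0, [0, 0, 0], 0]])

```text
clock: 23.1
position: [578.5, -129.5, 119.5]
tool_rot: [0.003, -0.078, 0.997, -0.002]
contact_force: [-1.0, -0.7, 11.0]
finger_gap: 0.126
grasp_force: 81.0
```

```bash
python3 -c "
from h import *
sl()"
```

```text
clk 23.1 slot pos [-3.29 -2.26] z 119.48 turn left deg 10.99 F slot [-1.18 -0.35] Fz 10.97 tq slot [-0.35  0.32] 0.066 tilt [ 0.0042 -0.0057]
```

Forces have eased. I finish the turn.

Request:
apply_moves(targets=[[0, [0, 0, 0.0003], -4], [0, [0, 0, 0], -4], [0, [0, 0, 0], -3], [0, [0, 0, 0], 0], [0, [0, 0, 0], 0]])

```text
clock: 23.72
position: [578.5, -129.8, 119.4]
tool_rot: [0.003, -0.173, 0.985, -0.003]
contact_force: [-0.8, -3.4, 13.0]
finger_gap: 0.131
grasp_force: 81.1
```

```bash
python3 -c "
from h import *
sl()"
```

```text
clk 23.73 slot pos [-3.38 -2.53] z 119.41 turn left deg 0.01 F slot [-1.91 -2.9 ] Fz 13.02 tq slot [-0.42  0.38] 0.03 tilt [ 0.0041 -0.0062]
```

Forces, turn and TCP fit together if the camera frame is about 2.5 mm off in y, and then the stud is near the true centre. I ease up and let the spring lift it.

Request:
apply_moves(targets=[[0, [0, -0.0005, 0], 0], [0, [0, 0, -0.0007], 0], [0, [0, 0, -0.0007], 0], [0, [0, 0, -0.0006], 0], [0, [0, 0, 0], 0]])

```text
clock: 24.35
position: [578.5, -129.9, 120.9]
tool_rot: [0.002, -0.173, 0.985, -0.002]
contact_force: [0.6, -2.5, 9.9]
finger_gap: 0.123
grasp_force: 80.6
```

```bash
python3 -c "
from h import *
sl()"
```

```text
clk 24.35 slot pos [-3.41 -2.63] z 120.87 turn left deg -0.0 F slot [-0.31 -2.51] Fz 9.86 tq slot [-0.43  0.27] 0.017 tilt [ 0.0038 -0.0053]
```

Request:
apply_moves(targets=[[0, [0, 0, -0.0005], 0], [0, [0, 0, -0.0005], 0], [0, [0, 0, 0], 0], [0, [0, 0, 0], 0], [0, [0, 0, 0], 0]])

```text
clock: 24.98
position: [578.4, -130.0, 121.7]
tool_rot: [0.002, -0.173, 0.985, -0.002]
contact_force: [0.1, -1.9, 8.4]
finger_gap: 0.127
grasp_force: 80.5
```

```bash
python3 -c "
from h import *
sl()"
```

```text
clk 24.98 slot pos [-3.46 -2.64] z 121.66 turn left deg 0.0 F slot [-0.58 -1.82] Fz 8.39 tq slot [-0.45  0.18] 0.023 tilt [ 0.0037 -0.0052]
```

Request:
apply_moves(targets=[[0, [0, -0.0004, -0.0005], 0], [0, [0, 0, -0.0005], 0], [0, [0, 0, -0.0005], 0], [0, [0, 0, 0], 0], [0, [0, 0, 0], 0]])

```text
clock: 25.6
position: [578.4, -130.0, 122.9]
tool_rot: [0.002, -0.173, 0.985, -0.002]
contact_force: [-0.5, -1.6, 7.2]
finger_gap: 0.128
grasp_force: 80.4
```

Request:
apply_moves(targets=[[0, [0, 0, -0.0005], 0], [0, [0, 0, -0.0005], 0], [0, [0, 0, 0], 0], [0, [0, 0, 0], 0], [0, [0, 0, 0], 0]])

```text
clock: 26.22
position: [578.4, -130.0, 123.7]
tool_rot: [0.002, -0.173, 0.985, -0.002]
contact_force: [0.4, -1.2, 6.5]
finger_gap: 0.13
grasp_force: 80.1
```

```bash
python3 -c "
from h import *
sl()"
```

```text
clk 26.23 slot pos [-3.53 -2.7 ] z 123.69 turn left deg -0.0 F slot [ 0.01 -1.28] Fz 6.46 tq slot [-0.4   0.01] -0.062 tilt [ 0.0034 -0.0043]
```

Request:
apply_moves(targets=[[0, [0, 0, -0.0005], 0], [0, [0, 0, -0.0005], 0], [0, [0, 0, 0], 0], [0, [0, 0, 0], 0], [0, [0, 0, 0], 0]])

```text
clock: 26.85
position: [578.4, -130.1, 124.5]
tool_rot: [0.002, -0.173, 0.985, -0.002]
contact_force: [1.6, -1.4, 6.6]
finger_gap: 0.125
grasp_force: 80.0
```

Request:
apply_moves(targets=[[0, [0, 0, -0.0005], 0], [0, [0, 0, 0], 0], [0, [0, 0, 0], 0], [0, [0, 0, 0], 0], [0, [0, 0, 0], 0]])

```text
clock: 27.48
position: [578.2, -129.9, 124.7]
tool_rot: [0.002, -0.173, 0.985, -0.002]
contact_force: [2.2, -2.5, 4.8]
finger_gap: 0.132
grasp_force: 79.9
```

```bash
python3 -c "
from h import *
sl()"
```

```text
clk 27.48 slot pos [-3.66 -2.47] z 124.72 turn left deg -0.01 F slot [ 1.18 -3.08] Fz 4.76 tq slot [-0.93 -0.39] 0.033 tilt [ 0.003  -0.0038]
```

Request:
apply_moves(targets=[[0, [0, 0, -0.0005], 0], [0, [0, 0, -0.0005], 0], [0, [0, 0, 0], 0], [0, [0, 0, 0], 0], [0, [0, 0, 0], 0]])

```text
clock: 28.1
position: [578.1, -129.8, 124.9]
tool_rot: [0.002, -0.173, 0.985, -0.001]
contact_force: [5.2, -4.2, 1.3]
finger_gap: 0.124
grasp_force: 79.2
```

```bash
python3 -c "
from h import *
sl()"
```

```text
clk 28.1 slot pos [-3.74 -2.31] z 124.91 turn left deg -0.01 F slot [ 3.45 -5.73] Fz 1.3 tq slot [-1.33 -0.87] -0.031 tilt [ 0.0025 -0.0031]
```

The stop is at z≈124.9, about 4 mm above the catch, so the foot is in the notches. I relieve the side load, then release.

Request:
apply_moves(targets=[[0, [-0.0008, -0.0012, 0], 0], [0, [0, 0, 0], 0], [0, [0, 0, 0], 0], [0, [0, 0, 0], 0], [0, [0, 0, 0], 0]])

```text
clock: 28.72
position: [578.2, -130.0, 124.9]
tool_rot: [0.001, -0.173, 0.985, -0.001]
contact_force: [4.1, -3.0, 3.2]
finger_gap: 0.131
grasp_force: 79.6
```

```bash
python3 -c "
from h import *
sl()"
```

```text
clk 28.73 slot pos [-3.66 -2.61] z 124.91 turn left deg -0.02 F slot [ 2.8  -4.24] Fz 3.17 tq slot [-1.12 -0.81] 0.002 tilt [ 0.0013 -0.0015]
```

Request:
apply_moves(targets=[[0, [-0.0008, -0.0012, 0], 0], [0, [0, 0, 0], 0], [0, [0, 0, 0], 0], [0.2, [0, 0, 0], 0], [0.3, [0, 0, 0], 0]], force=20)

```text
clock: 29.35
position: [576.4, -129.4, 123.0]
tool_rot: [-0.002, -0.173, 0.985, 0.001]
contact_force: [0.3, -0.3, -0.4]
finger_gap: 0.292
grasp_force: 0.0
```

Request:
apply_moves(targets=[[0.4, [0, 0, 0], 0], [0.4, [0, 0, 0], 0], [0.4, [0, 0, 0], 0], [0.4, [0, 0, 0], 0], [0.4, [0, 0, 0], 0]])

```text
clock: 29.98
position: [578.6, -130.5, 124.6]
tool_rot: [0.0, -0.173, 0.985, -0.0]
contact_force: [-0.4, -0.0, -0.5]
finger_gap: 0.404
grasp_force: 0.0
```

```bash
python3 -c "
from h import *
sl()"
```

```text
clk 29.98 slot pos [-3.5  -3.15] z 124.63 turn left deg -0.02 F slot [-0.41  0.1 ] Fz -0.53 tq slot [0.04 0.01] -0.002 tilt [ 0.     -0.0001]
```

Request:
apply_moves(targets=[[0.4, [0, 0, -0.01], 0], [0.4, [0, 0, -0.02], 0], [0.4, [0, 0, -0.03], 0], [0.4, [0, 0, -0.03], 0], [0.4, [0, 0, -0.03], 0]])

```text
clock: 30.6
position: [578.6, -130.4, 246.5]
tool_rot: [0.0, -0.173, 0.985, -0.0]
contact_force: [0.6, -0.6, 0.2]
finger_gap: 0.402
grasp_force: 0.0
```

Request:
apply_moves(targets=[[0.4, [0.03, -0.04, 0], 0], [0.4, [0.03, -0.05, 0], 0], [0.4, [0.03, -0.05, 0], 0], [0.4, [0.03, -0.05, 0], 0], [0.4, [0, 0, 0], 0]])

```text
clock: 31.22
position: [529.4, -354.2, 244.8]
tool_rot: [0.0, -0.17, 0.985, -0.001]
contact_force: [0.7, 0.1, -0.2]
finger_gap: 0.401
grasp_force: 0.0
```

```bash
python3 - <<'E'
from h import *
sl()
t=env.snapshot("top"); s=env.snapshot("scene"); 
K=np.array([580.8,-126.3])+[.85,-2.35]; a=.348
g=[(rect(K,a,84,84,80,80),(255,0,0)),(rect(K,a,32,12,135,135),(0,255,0))]
A=crop(t,340,205,66,75,6); B=crop(s,245,225,66,75,6,g)
cv2.imwrite("pics/fin.png",np.hstack([A,B]))
E
```

```text
clk 31.23 slot pos [-126.05 -196.72] z 244.8 turn left deg 0.32 F slot [ 0.7  -0.13] Fz -0.22 tq slot [ 0.01 -0.09] 0.008 tilt [-0.0002 -0.0016]
```

View pics/fin.png

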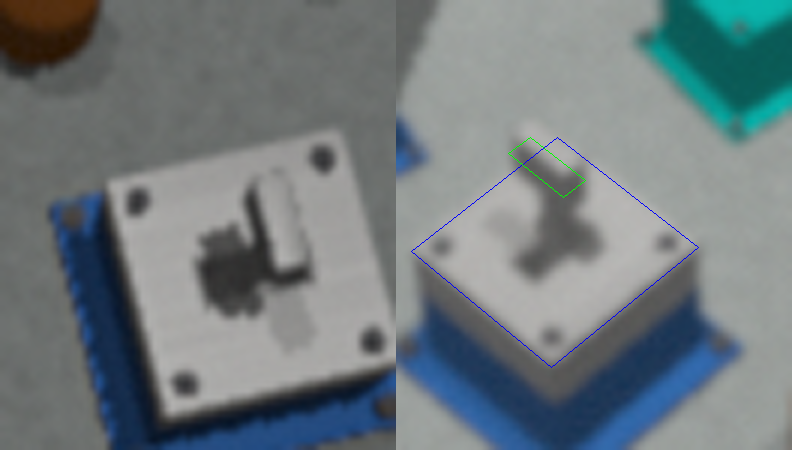

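The final crops show the stud upright in the larger blue socket. The wing (top crop, about (280,220)) is parallel to the socket's side edges and straight across the slot, and the gripper is clear.

```bash
python3 -c "
from station import env
print(env.job_done())"
```

```text
the job is handed in; nothing more can be done
None
```

The stud is in the larger blue socket, turned a quarter turn and left upright and locked in its notches; the push peaked at about 14 N, and I handed the job in at about 31 s with the gripper clear of everything.

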